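Hold the shielded waste bin open by its side lever

TASK

A colleague is coming to drop used pipette tips into the shielded waste bin on the bench. With a fingertip gently push the steel turn catch round until it is right off the lid, then press the lever's paddle all the way down so that the heavy lid swings open, and finish still holding it down: the program ends while holding. Do not touch or lift the lid itself, and leave everything else on the bench where it stands.

Things in the scene. Friction and masses are not known exactly. Their poses are not given: they have to be found in the camera images.
- bin: shielded waste bin, fixed: white box 200 (x) by 180 (y) by 152 mm high, with a steel lid. Origin at the centre of its underside; its x axis points from its front wall (robot side, x = -100 mm) to the lid's hinge at the back, z up. A bracket on the front wall, 30 mm wide, to x = -134 mm, at y = +45 mm, top 162 mm high, carries the catch. The lever runs along its right side (y = -120 mm)
- lid: the bin's lid: steel slab 206 by 186 by 10 mm, 0.6 to 0.9 kg, its top 162 mm above the bench when shut. Origin at the middle of its front edge, 2 mm below its underside; z upright when shut, leaning back as it opens (0.70 rad with the lever fully down). Hinged 210 mm behind the origin; falls shut by itself. A lug on its right side lies just above the roller at the lever's short end
- lever: steel lever, pivoted at bin x = +6, y = -120, z = 128 mm (axis along bin y). Origin: centre of the top of its black paddle (94 wide, 80 along the lever, 6 thick), 211 mm from the pivot, on the robot's side, 214 mm high at rest, 66 fully down (0.72 rad, a stop). Its z is upright at rest, tilts as it goes down. Paddle slopes 20 degrees at rest, robot end higher; the reverse when down. Needs 10 to 16 N at first, 4 to 7 near the end
- catch (a joint): angle of the turn catch about its upright pivot in rad: 0 when its nose points straight over the lid (bin +x), grows anticlockwise from above; turns either way to 1.75 and stays where it is left (light friction, about 1 N at the tail). The nose is clear of the lid beyond 1.05 rad either way; a quarter turn lays it along the lid's edge. While it lies over the lid the lever cannot open it
- catch_pivot (a point): top of the catch bar on its upright pivot axis, 170 mm above the bench, 24 mm in front of the lid's front edge, at bin x = -124 mm, y = +45 mm
- catch_tail (a point): top of the upturned tab at the end of the catch's tail, 53 mm from the pivot, opposite to the nose. The catch is a steel bar 14 mm wide and 6 mm thick (its underside 164 mm above the bench), nose 36 mm long; the tab is 14 mm wide, 10 mm thick along the bar, and its top is 182 mm above the bench. Below the tail are only the bench and perhaps the low dishes
- tip_box: bystander: pipette tip box with clear cover, 124 by 86 by 63 mm; origin under its centre
- beaker: bystander: empty glass beaker, 72 mm wide, 95 mm high; origin under its centre
- wash_bottle: bystander: white wash bottle with a bent spout, 68 mm wide, 195 mm high; origin under its centre
- petri_dishes: bystander: two stacked dishes, 94 mm wide, 33 mm high; origin under the centre
- tube_rack: bystander: white rack of capped test tubes, 70 (x) by 200 (y) by 107 mm; origin under its centre
- cuvette_box: bystander: small cardboard box, 66 by 66 by 43 mm; origin under its centre
- forceps: bystander: steel forceps lying flat, 140 mm long (x), 20 mm wide, 4 mm thick; origin under the middle

How it is judged:
On the way:
1. the turn catch is off the lid (turned more than 1.1 rad either way) while the lid is still shut ((value of joint catch above 1.1 rad or value of joint catch below -1.1 rad) and angle between lid's own z axis and vertical below 0.1 rad), for 0.2 s.
At the end, for the whole second after the job is handed in: the fingers hold the lever down with more than 1 N, the lever tilted more than 0.64 rad from rest (its lower stop is at 0.72), the lid tilted open by more than 0.6 rad, the catch still turned more than 1.1 rad off the lid (angle between lever's own z axis and vertical above 0.64 rad and angle between lid's own z axis and vertical above 0.6 rad and contact force between the fingers and lever above 1 N and (value of joint catch above 1.1 rad or value of joint catch below -1.1 rad)); the arm keeps its last pose, push and grip.
It fails at once if the robot touches the lid (more than 2 N) (contact force between any of the fingers, the arm and lid above 2 N).
It fails at once if the catch is pinched or forced (more than 25 N) instead of gently pushed (contact force between the fingers and catch above 25 N).
It fails at once if another thing on the bench is moved by more than 20 mm (distance of any of tip_box, beaker, wash_bottle, petri_dishes, tube_rack, cuvette_box, forceps from where it was at the start of the episode above 0.02 m).
It also fails if it takes over 51 s, if anything falls off the work surface, if the arm or the gripper's body presses on something with over 40 N, if the wrist force passes 120 N, or if a joint passes its speed limit or range.

ROBOT

A 6-joint arm with a two-finger parallel gripper is mounted at the origin on the work surface. World frame = base frame: x ahead of the robot, y to its left, z up, the work surface at z = 0. Lengths are in m, angles in rad, forces in N, time in s.
With the tool pointing down it reaches from about 0.375 to 0.9 m from the base axis. Payload 3.1 kg.
Tool frame: the origin (TCP) lies at the very end of the fingers, on their centre line; the grasp point (between the pads) lies robot.grasp_offset behind it (robot.grasp_offset is the distance from the TCP to the grasp point, in m); z points along the fingers, y is the direction in which the jaws open and shut (so a half turn about z gives the same grasp; the last joint's range is limited). The gripper opens to 87 mm and grips with 3 to 60 N. Pads are 19 mm wide; open, the fingers measure 117 mm over their backs; the gripper's body (75 mm by 190 mm) begins 51 mm behind the grasp point.
Start: joints at [-1.421, 0.527, 1.433, -0, 1.181, -0.178], TCP at [0.201, -0.592, 0.223] pointing down, gripper open.
Joint ranges: [-3.08, 3.08], [-0.75, 2.2], [0.22, 2.44], [-1.43, 4.57], [0, 2.65], [-2.85, 2.85]. Speed limits (rad/s): [2.79, 2.79, 3.14, 3.14, 3.14, 3.14].

INTERFACE

Orientations are given as a unit quaternion [x, y, z, w].
In Python, from rig import robot gives the robot as it stands.
- The arm moves only by the tool drive_tool, never from a script. Its argument "targets" is one flat list of numbers, 6 for each row, row after row: the shift along the tool's x, y, z in cm, then the turn, a rotation vector about the tool's x, y, z in degrees. A call has 1 to 12 rows; each row is the pose to reach, as a shift and turn from the pose commanded when the call began, along the tool's axes at that moment; what a row does not reach only later rows make up. A row lasts 1/12 s, in which the tool goes at most 41.7 mm and 7.16 degrees, less where a joint would pass 70% of its speed; a pose out of reach is approached as far as the arm can. A call with a gripper value outside its range is refused whole. "grip" is the gripper command: -1 is fully open, 1 is shut, values between are in proportion, set as the call begins (left out, the last holds). The fingers move at their own pace and stop on an object; "squeeze" is the grip in N (left out, the last holds). Time passes only in rows, so rows that repeat a pose let the fingers close. It gives the time, the measured TCP pose, the force and the opening at its end, in the units of the state.
- robot.get_obs(): the state, without advancing time (a new reading comes with each control period).
- robot.camera(name): name is "scene" or "top" or "wrist"; returns (picture, depth): 400x640x3 uint8, red, green, blue; 400x640 float32, m along the optical axis (not along the pixel's ray), 0 where there is no reading.
- robot.calibration(name): a dict with "mtx" (3x3 intrinsics, pixels), "R" (3x3) and "t" (3): a world point X has camera coordinates R X + t; the wrist camera has in their place "hand_eye" (4x4, takes a point from camera to tool coordinates, whose origin is the TCP and whose axes are the flange's). Camera axes: x right, y down, z forward; pixel columns grow to the right and rows downward; lengths in m; the calibration is good to about 2 mm. The wrist camera is an equidistant fisheye: a pixel r from the principal point sees the ray r / f radians off the axis. A picture is of the moment at which its call begins: read the wrist's pose just before it. calibration takes no time and is no camera call.
- robot.hand_in(): hands the job in, once; it reports no verdict.
The state is a dict: "time": time; "q": joint angles; "joint_velocities": joint speeds; "joint_torque": joint torques, N m; "position": TCP position; "tool_rot": TCP orientation; "ft_force": force on the tool from outside, world axes, zero at the start; "moment": the same for the moment, N m; "grip_width": finger opening in m.
Only numpy, scipy, OpenCV 4.12 (cv2) and the standard library are available. Lean on these libraries where they do the work, as an engineer would, in place of code of your own. Each camera call takes 0.05 s, during which the arm holds its last target.

## Working session

There is one attempt and no reset: what is moved stays moved. The work goes in short steps, Python scripts to look and compute and a tool call to move; the robot and the scene stay as the last step left them, time stands still between calls to the robot, and variables do not carry over. Pictures are saved under pics/ and viewed, and the job is handed in when it is done.

Besides the shell and the picture viewer there is one more tool, called after "Emit:" by a JSON object that holds its "fn" and its "kwargs", one argument or row to a line. drive_tool: Moves the arm, as the interface text tells. Its arguments: {"type":"object","properties":{"targets":{"type":"array","items":{"type":"number"}},"grip":{"type":"number"},"squeeze":{"type":"number"}},"required":["targets"]}

```bash
ls; mkdir -p pics
python3 - <<'E'
from rig import robot
import cv2,numpy as np
o=robot.get_obs();print({k:np.round(v,3) for k,v in o.items()}, robot.grasp_offset)
for n in("scene","top"):
    p,d=robot.camera(n);cv2.imwrite(f"pics/{n}0.png",p[:,:,::-1]);np.save(f"{n}0.npy",d)
    c=robot.calibration(n);print(n,{k:np.round(v,4).tolist() for k,v in c.items()})
p,d=robot.camera("wrist");cv2.imwrite("pics/w0.png",p[:,:,::-1]);print(robot.calibration("wrist"))
E
```

```text
pics
{'time': np.float64(0.0), 'q': array([-1.422,  0.528,  1.434,  0.   ,  1.181, -0.179]), 'joint_velocities': array([-0.001, -0.   ,  0.002,  0.002, -0.   , -0.001]), 'joint_torque': array([ -0.   , -44.004, -17.659,   0.063,   0.058,  -0.   ]), 'position': array([ 0.201, -0.591,  0.222]), 'tool_rot': array([ 0.987,  0.163,  0.   , -0.001]), 'ft_force': array([-0.172, -0.351,  0.296]), 'moment': array([ 0.038,  0.003, -0.005]), 'grip_width': np.float64(0.087)} 0.0187
scene {'mtx': [[378.5718, 0.0, 326.728], [0.0, 378.5718, 199.8728], [0.0, 0.0, 1.0]], 'R': [[0.9755, 0.2195, -0.0123], [0.1771, -0.8176, -0.5478], [-0.1303, 0.5323, -0.8365]], 't': [-0.5362, 0.0041, 1.2908]}
top {'mtx': [[448.9674, 0.0, 318.9044], [0.0, 448.9674, 198.5603], [0.0, 0.0, 1.0]], 'R': [[-0.0248, -0.9988, -0.0417], [-0.9808, 0.0324, -0.1921], [0.1932, 0.0361, -0.9805]], 't': [0.0426, 0.559, 1.0457]}
{'mtx': array([[309.70691629,   0.        , 323.5838251 ],
       [  0.        , 309.70691629, 195.61434688],
       [  0.        ,   0.        ,   1.        ]]), 'hand_eye': array([[-6.86953321e-04, -9.65247844e-01, -2.61335277e-01,
         7.30699986e-02],
       [ 9.99999708e-01, -5.75510124e-04, -5.02967742e-04,
        -2.45993537e-04],
       [ 3.35087431e-04, -2.61335546e-01,  9.65247958e-01,
        -1.62251819e-01],
       [ 0.00000000e+00,  0.00000000e+00,  0.00000000e+00,
         1.00000000e+00]])}
```

View pics/scene0.png

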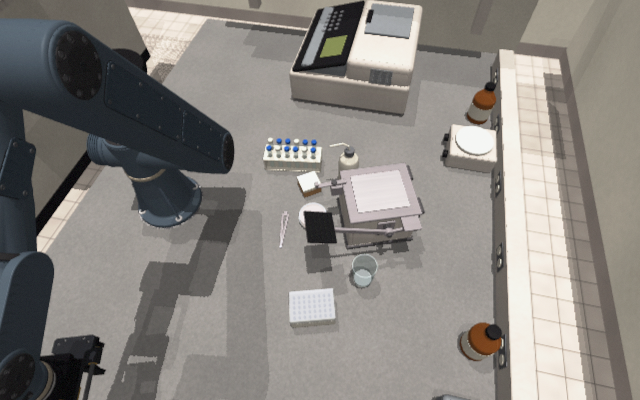

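View pics/top0.png

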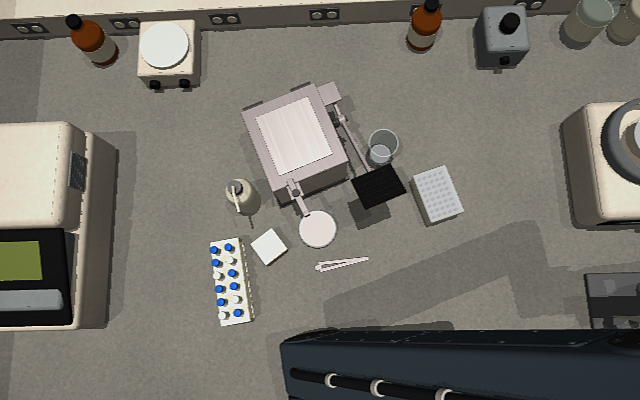

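View pics/w0.png

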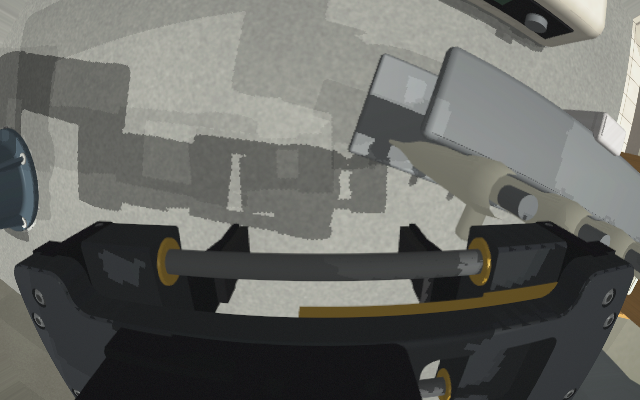

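The top view shows the bin at about (295,140), the catch with its tail toward (303,208), the black paddle at (379,186), the beaker at (383,145), the dishes at (317,228) and the wash bottle at (240,195). I'll zoom in and measure.

```bash
cat > h.py <<'E'
from rig import robot
import cv2,numpy as np
def pts(n,d):
    c=robot.calibration(n);K,R,t=map(np.array,(c["mtx"],c["R"],c["t"]))
    v,u=np.mgrid[0:400,0:640]
    C=np.stack([(u-K[0,2])/K[0,0]*d,(v-K[1,2])/K[1,1]*d,d],-1)
    return (C-t.reshape(3))@R
def onplane(n,u,v,z):
    c=robot.calibration(n);K,R,t=map(np.array,(c["mtx"],c["R"],c["t"]));t=t.reshape(3)
    r=R.T@np.array([(u-K[0,2])/K[0,0],(v-K[1,2])/K[1,1],1]);o=-R.T@t
    return o+r*(z-o[2])/r[2]
E
python3 - <<'E'
from h import *
p=cv2.imread("pics/top0.png")[70:270,200:480];cv2.imwrite("pics/topz.png",cv2.resize(p,(784,560),interpolation=cv2.INTER_CUBIC))
p=cv2.imread("pics/scene0.png")[130:330,250:450];cv2.imwrite("pics/scz.png",cv2.resize(p,(600,600),interpolation=cv2.INTER_CUBIC))
X=pts("top",np.load("top0.npy"));im=cv2.imread("pics/top0.png")
for (a,b,c,d) in [(240,350,80,200)]:
    S=X[c:d,a:b];m=(abs(S[...,2]-.162)<.005)
    v,u=np.nonzero(m);P=S[m][:,:2].astype(np.float32)
    r=cv2.minAreaRect(P);print("lid",r,cv2.boxPoints(r),m.sum())
for u,v in [(296,189),(303,208),(307,211),(379,186),(290,181),(357,182),(398,172),(365,208),(406,193)]:print((u,v),X[v,u].round(3))
m=(im.max(2)<45);m[250:]=0;m[:,:340]=0;m[:,420:]=0;m[:150]=0
P=X[m];P=P[P[:,2]>.15];print("paddle",P.mean(0),P.min(0),P.max(0),len(P));print(cv2.minAreaRect(P[:,:2].astype(np.float32)))
E
```

```text
lid ((0.6787824034690857, 0.07536795735359192), (0.27860593795776367, 0.24966567754745483), 0.5423367023468018) [[ 0.5383041   0.19887663]
 [ 0.5406673  -0.05077785]
 [ 0.8192607  -0.04814072]
 [ 0.8168975   0.20151377]] 6466
(296, 189) [0.559 0.072 0.175]
(303, 208) [0.517 0.057 0.171]
(307, 211) [0.508 0.048 0.183]
(379, 186) [ 0.551 -0.105  0.218]
(290, 181) [0.578 0.085 0.173]
(357, 182) [ 0.563 -0.061  0.208]
(398, 172) [ 0.634 -0.178 -0.001]
(365, 208) [ 0.503 -0.074  0.229]
(406, 193) [ 0.578 -0.195  0.002]
paddle [ 0.55090484 -0.10234305  0.21759394] [ 0.34732369 -0.15706516  0.17887153] [ 0.62356215 -0.01334036  1.13446918] 1471
((0.4777819812297821, -0.09099927544593811), (0.11305094510316849, 0.2818167805671692), 81.09383392333984)
```

View pics/topz.png

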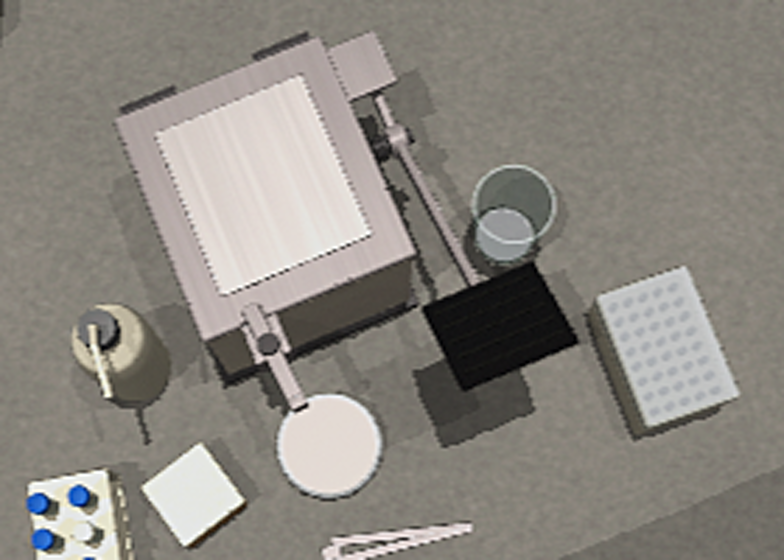

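View pics/scz.png

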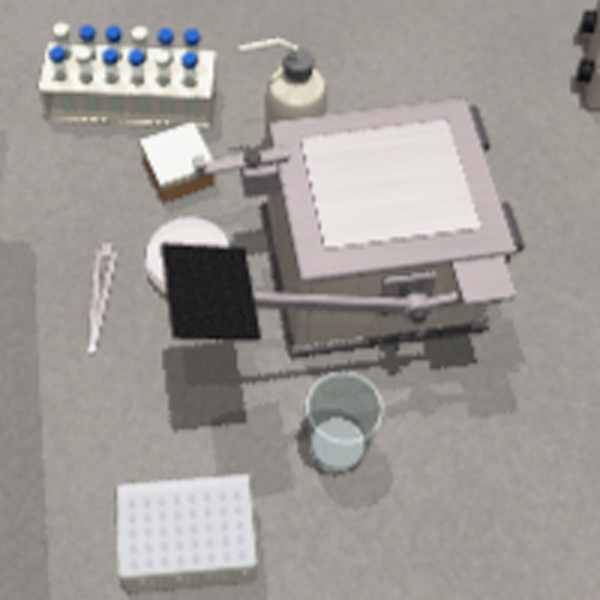

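Run:
```python
from h import *
f=lambda a,b:(200+a/2.8-.3,70+b/2.8-.3)
L=[onplane("top",*f(*p),.162)[:2] for p in [(207,338),(415,255),(318,40),(118,122)]]
L=np.array(L);print(L.round(4),[np.linalg.norm(L[i]-L[i-3]).round(4) for i in range(4)])
x=(L[2]+L[3]-L[0]-L[1])/2;print("yaw",np.degrees(np.arctan2(x[1],x[0])));y=(L[0]+L[3]-L[1]-L[2])/2;print(np.degrees(np.arctan2(-y[0],y[1])))
yaw=(np.arctan2(x[1],x[0])+np.arctan2(-y[0],y[1]))/2
R=np.array([[np.cos(yaw),-np.sin(yaw)],[np.sin(yaw),np.cos(yaw)]])
c=L.mean(0);o=c-R@[3,0] if 0 else c-R@np.array([.003,0]);print("bin origin",o,yaw)
# lid spans x -100..+106
for n,p in dict(pivot=(-.124,.045),tail=(-.177,.045),lev=(.006,-.12),pad=(.006-.211,-.12)).items():print(n,(o+R@np.array(p)).round(4))
print("obs pivot",onplane("top",*f(268,343),.176),"tail",onplane("top",*f(299,402),.182))
P=[(424,308),(535,263),(578,342),(466,390)]
zz=[.200,.200,.228,.228]
Q=np.array([onplane("top",*f(*p),z) for p,z in zip(P,zz)]);print(Q.round(4),Q.mean(0))
X=pts("top",np.load("top0.npy"))
print("pad depth",np.median(X[176:196,366:392].reshape(-1,3),0))
# bystanders
for n,p,z in [("dish",(330,445),.033),("beaker top",(514,205),.095),("bottle cap",(98,328),.18),("spout",(108,395),.19),("cuv",(195,493),.043),("rackBR",(118,470),.1),("tipbox TL",(598,300),.063),("tb2",(685,268),.063),("tb3",(738,395),.063),("tb4",(648,428),.063),("forcR",(470,525),0)]:print(n,onplane("top",*f(*p),z).round(3),"bin",(R.T@(onplane("top",*f(*p),z)[:2]-o)).round(3))
```

```text
[[ 0.5607  0.1229]
 [ 0.623  -0.0447]
 [ 0.8109  0.0289]
 [ 0.7457  0.1957]] [np.float64(0.1787), np.float64(0.2018), np.float64(0.1792), np.float64(0.1988)]
yaw 21.432031648520848
20.871360817290043
bin origin [0.68228466 0.07461612] 0.36916674164588137
pivot [0.5504 0.0718]
tail [0.501  0.0527]
lev [ 0.7312 -0.0351]
pad [ 0.5344 -0.1113]
obs pivot [0.55204221 0.07303864 0.176     ] tail [0.50361168 0.04928998 0.182     ]
[[ 0.5702 -0.0487  0.2   ]
 [ 0.6025 -0.1347  0.2   ]
 [ 0.534  -0.159   0.228 ]
 [ 0.5011 -0.0758  0.228 ]] [ 0.55195158 -0.10456562  0.214     ]
pad depth [ 0.5519957  -0.1045736   0.21597205]
dish [0.489 0.032 0.033] bin [-0.196  0.03 ]
beaker top [ 0.683 -0.133  0.095] bin [-0.074 -0.194]
bottle cap [0.568 0.206 0.18 ] bin [-0.059  0.164]
spout [0.512 0.196 0.19 ] bin [-0.115  0.174]
cuv [0.449 0.151 0.043] bin [-0.19   0.155]
rackBR [0.465 0.206 0.1  ] bin [-0.155  0.202]
tipbox TL [ 0.605 -0.205  0.063] bin [-0.173 -0.233]
tb2 [ 0.631 -0.282  0.063] bin [-0.177 -0.314]
tb3 [ 0.517 -0.318  0.063] bin [-0.296 -0.307]
tb4 [ 0.491 -0.24   0.063] bin [-0.292 -0.225]
forcR [ 0.417 -0.09   0.   ] bin [-0.306 -0.058]
```

```bash
cat >> h.py <<'E'
from scipy.spatial.transform import Rotation as Ro
YAW=.369;PIV=np.array([.551,.0725]);LEV=np.array([.7312,-.0351])
B=np.array([[np.cos(YAW),-np.sin(YAW)],[np.sin(YAW),np.cos(YAW)]])
def toolR(yaw): # tool down, x at yaw
    return Ro.from_euler('z',yaw)*Ro.from_euler('x',np.pi)
def rel(P,yaw,o=None):
    o=o or robot.get_obs();R0=Ro.from_quat(o["tool_rot"])
    return np.r_[R0.inv().apply(np.array(P)-o["position"])*100,(R0.inv()*toolR(yaw)).as_rotvec(degrees=True)].round(2)
E
python3 - <<'E'
from h import *
o=robot.get_obs()
p=PIV+B@np.array([-.047,.036]);print(p)
print(rel([*p,.32],YAW),rel([*p,.25],YAW),rel([*o["position"][:2],.32],YAW))
E
```

```text
[0.49417906 0.08912469]
[ 4.964e+01 -5.499e+01 -9.720e+00 -9.000e-02 -2.000e-02 -2.360e+00] [ 4.964e+01 -5.498e+01 -2.720e+00 -9.000e-02 -2.000e-02 -2.360e+00] [ 0.   -0.02 -9.82 -0.09 -0.02 -2.36]
```

Emit:
{"fn": "drive_tool", "kwargs": {
  "targets": [0,0,-4,0,0,0,0,0,-8,0,0,0,3,-3,-10,0,0,-1,6,-7,-10,0,0,-2,9,-10,-10,0,0,-2.4,12,-13,-10,0,0,-2.4,15,-16.5,-10,0,0,-2.4,18,-20,-10,0,0,-2.4,21,-23,-10,0,0,-2.4,24,-26.5,-10,0,0,-2.4,26.5,-29.5,-10,0,0,-2.4,29,-32,-10,0,0,-2.4],
  "grip": 1,
  "squeeze": 10
}}

```text
time: 1.15
position: [0.3646, -0.2109, 0.3225]
tool_rot: [0.983, 0.183, -0.0, -0.0]
ft_force: [1.1, 0.5, -0.4]
grip_width: 0.0146
```

Run:
```python
from h import *
p=PIV+B@np.array([-.047,.036]);o=robot.get_obs();print(o["q"].round(3))
print(rel([*p,.32],YAW),rel([*p,.25],YAW))
```

```text
[-0.791  0.119  1.768  0.     1.255  0.411]
[ 2.290e+01 -2.331e+01  2.500e-01 -2.000e-02  0.000e+00 -0.000e+00] [ 2.290e+01 -2.331e+01  7.250e+00 -2.000e-02  0.000e+00 -0.000e+00]
```

Emit:
{"fn": "drive_tool", "kwargs": {
  "targets": [3,-3,0,0,0,0,6,-6,0,0,0,0,9,-9,0,0,0,0,12,-12,0,0,0,0,15,-15,0,0,0,0,18,-18,0,0,0,0,20,-20,0,0,0,0,21,-21,0,0,0,0,21,-21,0,0,0,0]
}}

```text
time: 1.9
position: [0.4854, 0.0616, 0.3222]
tool_rot: [0.983, 0.186, 0.0, -0.0]
ft_force: [-0.1, 0.3, -0.4]
grip_width: 0.0003
```

Run:
```python
from h import *
p=PIV+B@np.array([-.047,.036]);o=robot.get_obs();print(o["q"].round(3))
print(rel([*p,.32],YAW),rel([*p,.25],YAW),rel([*p,.166],YAW),o["grip_width"])
p,d=robot.camera("wrist");cv2.imwrite("pics/w1.png",p[:,:,::-1])
p,d=robot.camera("top");cv2.imwrite("pics/t1.png",p[:,:,::-1])
```

```text
[-1.030e-01  2.270e-01  1.628e+00  1.000e-03  1.286e+00  1.093e+00]
[ 1.83 -2.25  0.23 -0.05 -0.03  0.31] [ 1.82 -2.24  7.23 -0.05 -0.03  0.31] [ 1.82 -2.23 15.63 -0.05 -0.03  0.31] 0.00025183514927979057
```

View pics/w1.png

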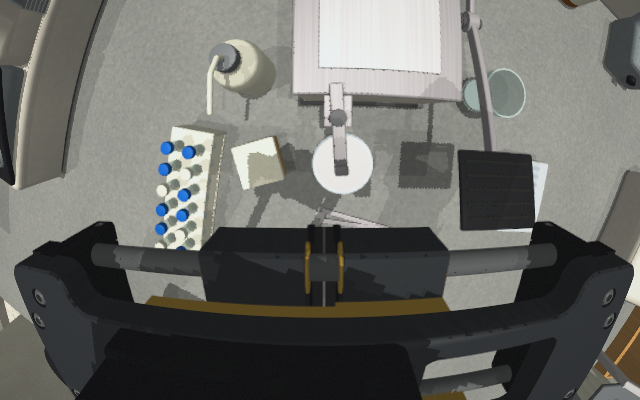

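Wrist view shows the catch pointing nearly straight over the lid, pivot at (337,117), tab at (341,167), with closed fingers at (325,265). I'll cross-check the positions.

```bash
cat >> h.py <<'E'
def wplane(u,v,z,o):
    c=robot.calibration("wrist");K,H=np.array(c["mtx"]),np.array(c["hand_eye"])
    dx,dy=u-K[0,2],v-K[1,2];r=np.hypot(dx,dy);th=r/K[0,0]
    ray=np.array([np.sin(th)*dx/r,np.sin(th)*dy/r,np.cos(th)])
    Q=Ro.from_quat(o["tool_rot"]);C=Q.apply(H[:3,3])+o["position"];w=Q.apply(H[:3,:3]@ray)
    return C+w*(z-C[2])/w[2]
E
python3 - <<'E'
from h import *
o=robot.get_obs()
p=wplane(337,117,.176,o);t=wplane(341,167,.182,o)
print(p,t,"tail in pivot frame",B.T@(t[:2]-PIV),B.T@(p[:2]-PIV))
for q in [(294,94),(463,94)]:print("lid front bin rel pivot",B.T@(wplane(*q,.162,o)[:2]-PIV))
q=[wplane(*a,z,o)[:2] for a,z in [((459,152),.2),((531,153),.2),((460,230),.228),((536,228),.228)]];print("paddle",np.mean(q,0))
E
```

```text
[0.5538265  0.07207273 0.176     ] [0.50935935 0.05045983 0.182     ] tail in pivot frame [-0.04678727 -0.00553754] [ 0.00248213 -0.00141798]
lid front bin rel pivot [0.02646485 0.04223191]
lid front bin rel pivot [ 0.03408703 -0.14096089]
paddle [ 0.55386107 -0.10532308]
```

Emit:
{"fn": "drive_tool", "kwargs": {
  "targets": [0.9,-1.1,0,0,0,0,1.8,-2.2,0,0,0,0.3,1.8,-2.2,3,0,0,0.3,1.8,-2.2,6,0,0,0.3,1.8,-2.2,9,0,0,0.3,1.8,-2.2,12,0,0,0.3,1.8,-2.2,14,0,0,0.3,1.8,-2.2,15.2,0,0,0.3,1.8,-2.2,15.2,0,0,0.3,1.8,-2.2,15.2,0,0,0.3]
}}

```text
time: 2.83
position: [0.493, 0.0843, 0.1703]
tool_rot: [0.984, 0.18, -0.001, -0.0]
ft_force: [0.8, -0.0, 0.7]
grip_width: 0.0005
```

Run:
```python
from h import *
o=robot.get_obs();print(o["position"],"pivot frame",B.T@(o["position"][:2]-PIV))
p=PIV+B@np.array([-.047,.036]);print(rel([*p,.167],YAW))
p,d=robot.camera("wrist");cv2.imwrite("pics/w2.png",p[:,:,::-1])
```

```text
[0.49300562 0.08432151 0.17026628] pivot frame [-0.04982687  0.03194337]
[ 0.28 -0.41  0.33 -0.03  0.1  -0.37]
```

View pics/w2.png

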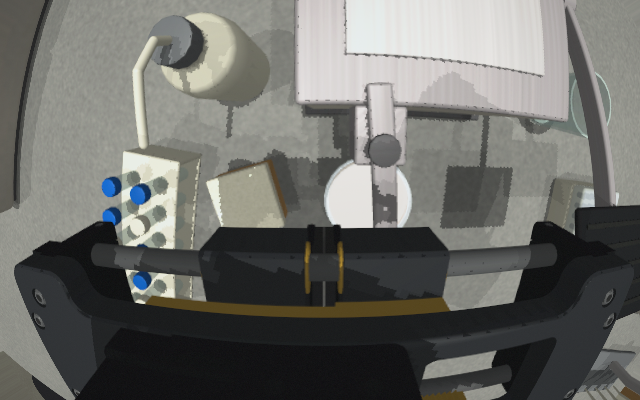

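Emit:
{"fn": "drive_tool", "kwargs": {
  "targets": [0.2,0.2,0.2,0,0,0,0.2,0.5,0.3,0,0,0,0.2,0.8,0.3,0,0,0,0.2,1.1,0.3,0,0,0,0.2,1.3,0.3,0,0,0,0.2,1.5,0.3,0,0,0,0.2,1.6,0.3,0,0,0]
}}

```text
time: 3.47
position: [0.5013, 0.0711, 0.1677]
tool_rot: [0.983, 0.181, 0.0, 0.0]
ft_force: [0.2, -0.3, -0.4]
grip_width: 0.0004
```

Run:
```python
from h import *
o=robot.get_obs();q=B.T@(o["position"][:2]-PIV);print(o["position"],"pivot frame",q)
for k in range(0,85,6):
    a=np.radians(k);c,s=np.cos(a),np.sin(a)
    p=PIV+B@(np.array([[c,-s],[s,c]])@q);print(rel([*p,.167],YAW+a).tolist())
```

```text
[0.50127681 0.07107862 0.16768377] pivot frame [-0.04688892  0.0166086 ]
[-0.0, -0.0, 0.07, 0.01, -0.01, -0.27]
[-0.15, 0.5, 0.07, 0.01, -0.01, -6.27]
[-0.24, 1.01, 0.07, 0.01, -0.01, -12.27]
[-0.28, 1.53, 0.07, 0.01, -0.01, -18.27]
[-0.26, 2.05, 0.07, 0.01, -0.01, -24.27]
[-0.19, 2.57, 0.07, 0.01, -0.01, -30.27]
[-0.07, 3.07, 0.07, 0.02, -0.01, -36.27]
[0.11, 3.56, 0.07, 0.02, -0.01, -42.27]
[0.34, 4.03, 0.07, 0.02, -0.01, -48.27]
[0.61, 4.48, 0.07, 0.02, -0.01, -54.27]
[0.93, 4.89, 0.07, 0.02, -0.01, -60.27]
[1.29, 5.26, 0.07, 0.02, -0.01, -66.27]
[1.69, 5.6, 0.07, 0.02, -0.01, -72.27]
[2.12, 5.89, 0.07, 0.02, -0.0, -78.27]
[2.58, 6.14, 0.07, 0.02, -0.0, -84.27]
```

Emit:
{"fn": "drive_tool", "kwargs": {
  "targets": [-0.15,0.5,0,0,0,-6,-0.25,1,0,0,0,-12,-0.3,1.5,0,0,0,-18,-0.25,2.05,0,0,0,-24,-0.2,2.55,0,0,0,-30,-0.05,3.05,0,0,0,-36,-0.05,3.05,0,0,0,-36]
}}

```text
time: 4.05
position: [0.5117, 0.0421, 0.1675]
tool_rot: [0.879, 0.477, -0.0, 0.0]
ft_force: [0.0, 0.3, -0.3]
grip_width: 0.0002
```

Run:
```python
from h import *
o=robot.get_obs();q=B.T@(o["position"][:2]-PIV);print(o["position"],"pivot frame",q,np.hypot(*q),o["q"])
yaw=(Ro.from_quat(o["tool_rot"])*Ro.from_euler('x',np.pi)).as_euler('zyx')[0];print(np.degrees(yaw-YAW))
p,d=robot.camera("wrist");cv2.imwrite("pics/w3.png",p[:,:,::-1])
p,d=robot.camera("scene");cv2.imwrite("pics/s3.png",cv2.resize(p[130:330,250:450,::-1],(600,600)))
q=np.array([-.047,.0166])
for k in list(range(30,85,6))+[86]:
    a=np.radians(k);c,s=np.cos(a),np.sin(a)
    p=PIV+B@(np.array([[c,-s],[s,c]])@q);print(k,rel([*p,.167],YAW+a).tolist())
```

```text
[0.51167803 0.04212544 0.16745496] pivot frame [-0.04763073 -0.01414724] 0.04968733361109243 [-1.35637381e-01  4.57639336e-01  1.76684041e+00 -2.94427471e-04
  9.17373792e-01  4.41392073e-01]
35.80676340534159
30 [0.14, -0.45, 0.05, 0.01, -0.01, 5.57]
36 [-0.05, 0.03, 0.05, 0.01, -0.01, -0.43]
42 [-0.2, 0.53, 0.05, 0.01, -0.01, -6.43]
48 [-0.29, 1.05, 0.05, 0.01, -0.01, -12.43]
54 [-0.33, 1.57, 0.05, 0.01, -0.01, -18.43]
60 [-0.31, 2.09, 0.05, 0.01, -0.01, -24.43]
66 [-0.23, 2.61, 0.05, 0.01, -0.01, -30.43]
72 [-0.11, 3.11, 0.05, 0.01, -0.01, -36.43]
78 [0.07, 3.6, 0.05, 0.01, -0.01, -42.43]
84 [0.3, 4.07, 0.05, 0.01, -0.01, -48.43]
86 [0.39, 4.22, 0.05, 0.01, -0.01, -50.43]
```

View pics/w3.png

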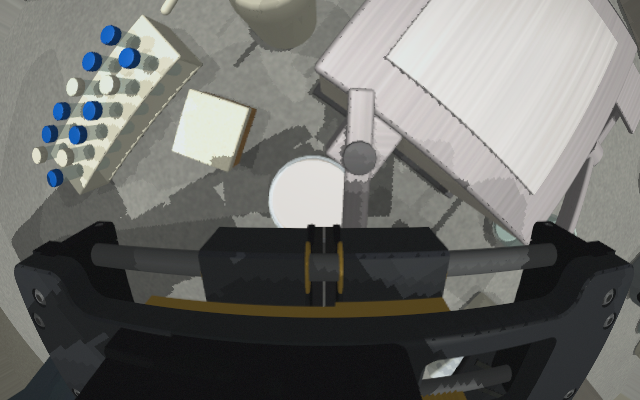

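View pics/s3.png

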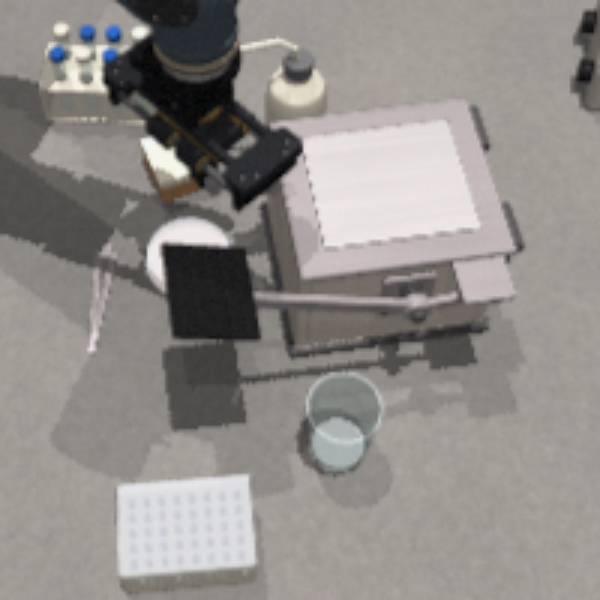

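The catch turns with the tool: its bar is now upright in the wrist picture, from (360,95) to (355,225). I'll carry on.

Emit:
{"fn": "drive_tool", "kwargs": {
  "targets": [-0.2,0.5,0,0,0,-6,-0.3,1.05,0,0,0,-12,-0.35,1.55,0,0,0,-18,-0.3,2.1,0,0,0,-24,-0.25,2.6,0,0,0,-30,-0.1,3.1,0,0,0,-36,0.05,3.6,0,0,0,-42,0.3,4.05,0,0,0,-48,0.4,4.2,0,0,0,-50,0.4,4.2,0,0,0,-50,0.4,4.2,0,0,0,-50]
}}

```text
time: 5.07
position: [0.5488, 0.0234, 0.1675]
tool_rot: [0.597, 0.803, 0.0, -0.0]
ft_force: [0.2, -0.0, -0.7]
grip_width: 0.0005
```

Run:
```python
from h import *
o=robot.get_obs();q=B.T@(o["position"][:2]-PIV);print(o["position"],"pivot frame",q,np.hypot(*q),o["q"])
p,d=robot.camera("wrist");cv2.imwrite("pics/w4.png",p[:,:,::-1])
# retreat to bin -x, then up, then above the paddle
pf=lambda P,z:[*(PIV+B@np.array(P)),z]
yaw=YAW+np.radians(86)
print("back",rel(pf([q[0]-.03,q[1]],.17),yaw),"up",rel(pf([q[0]-.03,q[1]],.31),yaw))
pp=LEV+B@np.array([-.197,0]);print("paddle",pp,rel([*pp,.31],YAW))
```

```text
[0.54877874 0.02338594 0.16748585] pivot frame [-0.01978634 -0.04500695] 0.04916426382042737 [-1.61026457e-01  4.99472578e-01  1.67939130e+00  2.78820403e-04
  9.62748530e-01 -4.53488931e-01]
back [-0.24 -2.98 -0.25  0.   -0.01 -0.37] up [-2.300e-01 -2.980e+00 -1.425e+01  0.000e+00 -1.000e-02 -3.700e-01]
paddle [ 0.54746037 -0.10615454] [-1.237e+01 -3.860e+00 -1.425e+01 -1.000e-02 -1.000e-02  8.563e+01]
```

View pics/w4.png

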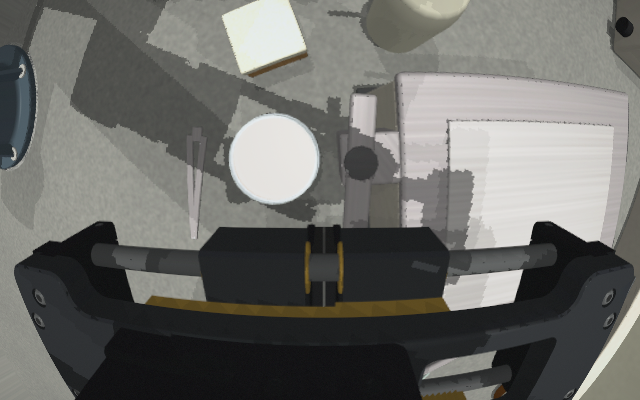

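The catch bar (about x=360) now lies along the lid's front edge (x≈400), clear of it. Next I'll back off, rise and go over to the paddle.

Emit:
{"fn": "drive_tool", "kwargs": {
  "targets": [0,-0.7,0,0,0,0,0,-1.7,-0.2,0,0,0,0,-3,-0.2,0,0,0,0,-3,-0.2,0,0,0,0,-3,-2,0,0,0,0,-3,-5,0,0,0,0,-3,-8,0,0,0,0,-3,-11,0,0,0,0,-3,-14,0,0,0,0,-3,-14,0,0,6]
}}

```text
time: 5.95
position: [0.5235, 0.0138, 0.3141]
tool_rot: [0.638, 0.77, 0.003, 0.006]
ft_force: [0.6, -0.2, -0.0]
grip_width: 0.0005
```

Emit:
{"fn": "drive_tool", "kwargs": {
  "targets": [0,0,0,0,0,7,0,0,0,0,0,14,0,0,0,0,0,21,-1,0,0,0,0,28,-3,0,0,0,0,35,-5,0,0,0,0,42,-7,0,0,0,0,49,-9,-0.3,0,0,0,56,-11,-0.6,0,0,0,63,-12,-0.9,0,0,0,70,-12,-0.9,0,0,0,76,-12,-0.9,0,0,0,79]
}}

```text
time: 6.95
position: [0.5336, -0.1061, 0.3075]
tool_rot: [0.982, 0.186, -0.0, -0.0]
ft_force: [0.3, 0.3, 0.4]
grip_width: 0.0008
```

Run:
```python
from h import *
o=robot.get_obs();print(o["position"],o["ft_force"],o["q"])
pp=LEV+B@np.array([-.197,0]);print("paddle",pp,rel([*pp,.25],YAW),rel([*pp,.214],YAW))
for n in("wrist","top"):
    p,d=robot.camera(n);cv2.imwrite(f"pics/{n}5.png",p[:,:,::-1])
```

```text
[ 0.5336256  -0.10609478  0.30750048] [0.30046655 0.29075496 0.4074157 ] [-4.01793256e-01  3.25505056e-01  1.52661482e+00  1.33360848e-04
  1.28960627e+00  7.93970268e-01]
paddle [ 0.54746037 -0.10615454] [ 1.29  0.51  5.75 -0.01  0.    0.34] [ 1.29  0.51  9.35 -0.01  0.    0.34]
```

View pics/wrist5.png

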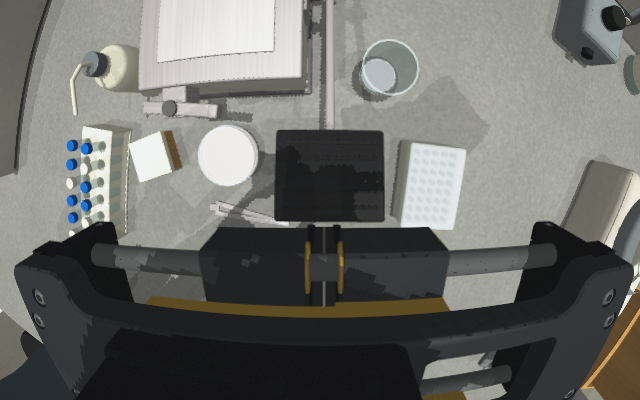

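View pics/top5.png

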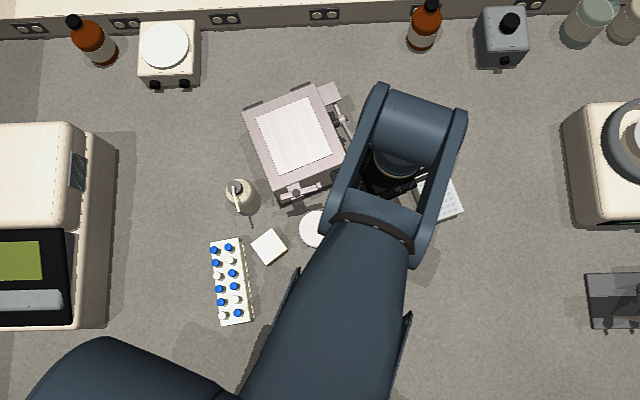

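Catch clear: in the wrist picture it lies parallel to the lid edge at (145–217,108), and the paddle is ahead at (330,175). Before pressing I check whether the wrist housing would meet the rising lid.

Run:
```python
from h import *
p,d=robot.camera("top");X=pts("top",d);o=robot.get_obs()
O=np.array([.6823,.0746])
b=(X[...,:2]-O)@B; z=X[...,2]
m=(z>.3)&(b[...,0]>-.25)&(b[...,1]<.1)
for lo in np.arange(-.25,.1,.03):
    k=m&(b[...,0]>lo)&(b[...,0]<lo+.03)
    if k.sum():print(round(lo,2),k.sum(),"z",z[k].min().round(3),z[k].max().round(3),"y",b[...,1][k].min().round(3),b[...,1][k].max().round(3))
p,d=robot.camera("scene");cv2.imwrite("pics/s5.png",cv2.resize(p[:330,150:550,::-1],(720,594)))
```

```text
-0.25 4157 z 0.382 0.687 y -0.175 0.006
-0.22 3488 z 0.417 0.675 y -0.176 -0.023
-0.19 1424 z 0.412 0.665 y -0.143 -0.018
-0.16 185 z 0.606 0.654 y -0.113 -0.074
```

View pics/s5.png

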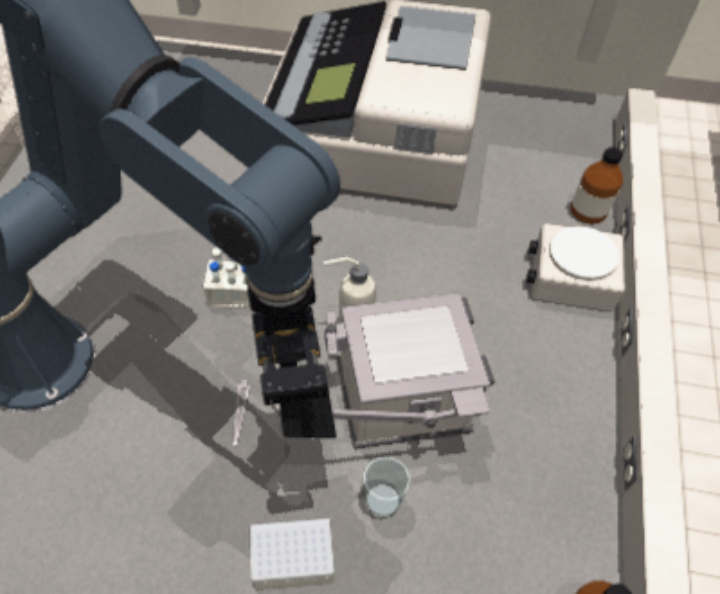

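Emit:
{"fn": "drive_tool", "kwargs": {
  "targets": [0.3,0.3,2,0,0,0,0.6,0.5,5,0,0,0,0.6,0.5,7,0,0,0,0.6,0.5,8,0,0,0,0.6,0.5,9,0,0,0,0.6,0.5,10,0,0,0]
}}

```text
time: 7.65
position: [0.5417, -0.1079, 0.209]
tool_rot: [0.982, 0.19, 0.0, 0.001]
ft_force: [-3.5, 0.5, 13.5]
grip_width: 0.0007
```

Emit:
{"fn": "drive_tool", "kwargs": {
  "targets": [0,0,1,0,0,0,0,0,2,0,0,0,0,0,3,0,0,0,0,0,4,0,0,0,0,0,5,0,0,0]
}}

```text
time: 8.07
position: [0.5415, -0.1088, 0.1596]
tool_rot: [0.982, 0.191, 0.0, 0.002]
ft_force: [-4.0, -3.0, 9.1]
grip_width: 0.0005
```

Run:
```python
from h import *
o=robot.get_obs();print(o["position"],o["ft_force"],o["q"],B.T@(o["position"][:2]-LEV))
for n in("wrist","scene"):
    p,d=robot.camera(n);cv2.imwrite(f"pics/{n}6.png",p[:,:,::-1])
```

```text
[ 0.54152676 -0.10883882  0.15961605] [-3.99325098 -3.02006032  9.08722156] [-0.39911721  0.51386488  1.67982531 -0.00340929  0.94574663  0.78968564] [-0.20350238 -0.00036345]
```

View pics/wrist6.png

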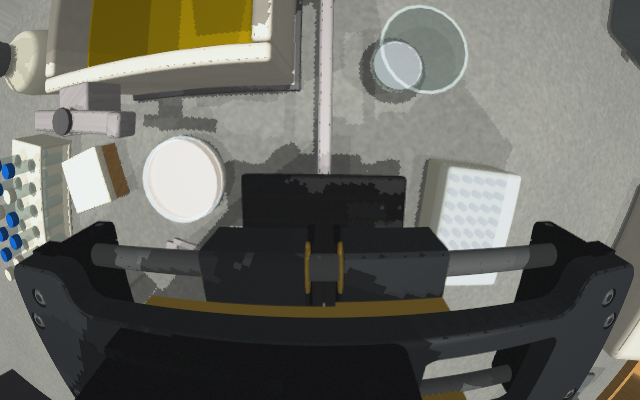

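View pics/scene6.png

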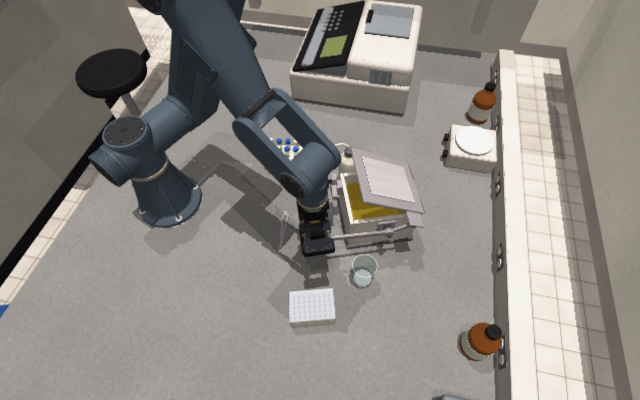

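The lid is opening (yellow interior at (370,200)) and the catch is still clear. Pressing on.

Emit:
{"fn": "drive_tool", "kwargs": {
  "targets": [0,0,1,0,0,0,0,0,2,0,0,0,0,0,3,0,0,0,0,0,4,0,0,0,0,0,5,0,0,0,0,0,6,0,0,0,0,0,7,0,0,0,0,0,8,0,0,0,0,0,8.4,0,0,0,0,0,8.6,0,0,0,0,0,8.6,0,0,0]
}}

```text
time: 9.08
position: [0.5439, -0.108, 0.0727]
tool_rot: [0.982, 0.19, 0.002, 0.001]
ft_force: [1.5, 0.7, 3.9]
grip_width: 0.0004
```

Emit:
{"fn": "drive_tool", "kwargs": {
  "targets": [0,0,0.2,0,0,0,0,0,0.4,0,0,0,0,0,0.6,0,0,0,0,0,0.6,0,0,0]
}}

```text
time: 9.42
position: [0.5443, -0.108, 0.0677]
tool_rot: [0.982, 0.19, 0.003, 0.001]
ft_force: [0.7, 0.8, 10.2]
grip_width: 0.0007
```

Emit:
{"fn": "drive_tool", "kwargs": {
  "targets": [0,0,0.2,0,0,0,0,0,0.3,0,0,0,0,0,0.3,0,0,0,0,0,0.3,0,0,0,0,0,0.3,0,0,0]
}}

```text
time: 9.83
position: [0.5446, -0.1079, 0.0665]
tool_rot: [0.982, 0.19, 0.004, 0.002]
ft_force: [-1.0, 3.1, 21.0]
grip_width: 0.0005
```

Run:
```python
from h import *
o=robot.get_obs();print(o["time"],o["position"],o["ft_force"],o["joint_velocities"].round(4),B.T@(o["position"][:2]-LEV))
for n in("wrist","scene","top"):
    p,d=robot.camera(n);cv2.imwrite(f"pics/{n}7.png",p[:,:,::-1])
    if n=="top":
        X=pts("top",d);b=(X[...,:2]-np.array([.6823,.0746]))@B;z=X[...,2]
        m=(abs(b[...,1])<.08)&(b[...,0]>-.09)&(b[...,0]<.15)&(z>.17)&(z<.36)
        q=np.polyfit(b[...,0][m],z[m],1);print("lid tilt",np.arctan(-q[0]),m.sum())
```

```text
9.8333 [ 0.54456981 -0.10794989  0.06653898] [-0.99097291  3.10679476 20.98162384] [-0.0004 -0.0008  0.0011 -0.0006  0.0002  0.0005] [-0.20034354 -0.00063193]
lid tilt 0.6760122304461876 3533
```

View pics/wrist7.png

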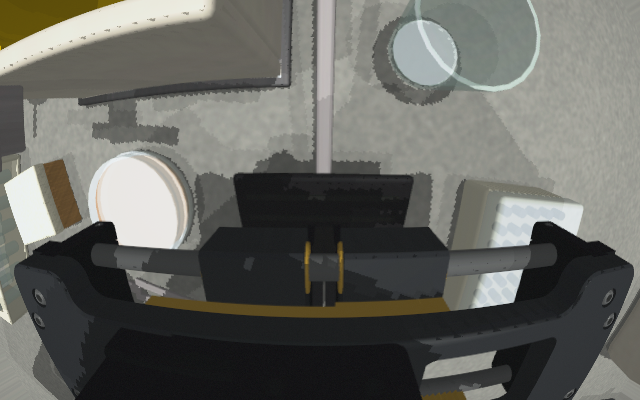

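View pics/top7.png

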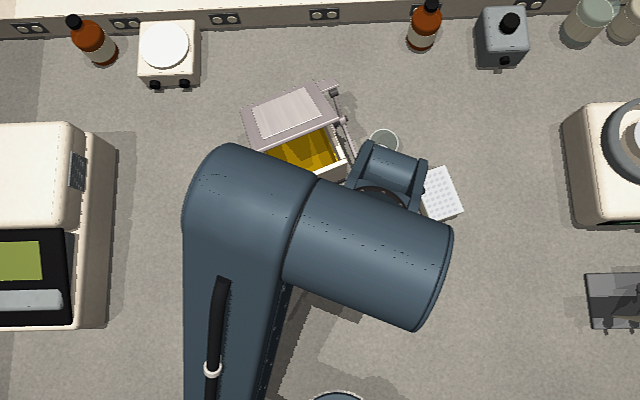

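View pics/scene7.png

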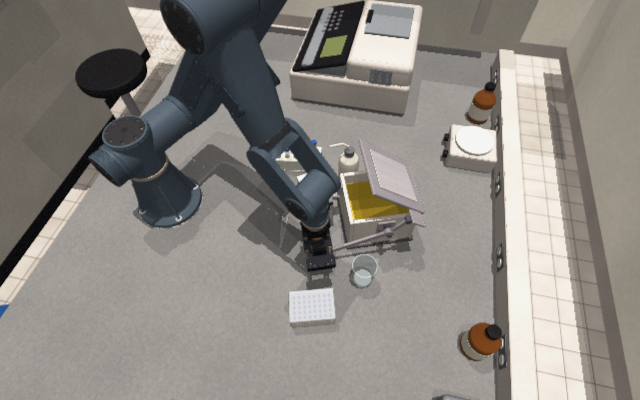

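```bash
python3 -c "
from rig import robot
o=robot.get_obs();print(o['position'],o['ft_force']);print(robot.hand_in())"
```

```text
[ 0.54460107 -0.10794784  0.0665453 ] [-0.71121271  2.19834204 20.8430018 ]
the job is handed in; nothing more can be done
None
```

I turned the catch about a quarter turn off the lid with the closed fingertips. I then pressed the paddle down to its stop and handed the job in at about 10 s, still holding it down.

- **Lever:** the fingertips ended at z = 66.5 mm, against 66 mm for fully down. The push rose to 21 N when I commanded a few millimetres further, so it was on its stop.
- **Lid:** its tilt measured about 0.68 rad from the top camera's depth, and the last pictures show it open.
- **Catch:** it showed along the lid's edge after the turn and again part-way through the press. In the last pictures the arm or the picture's edge hides it, so I did not re-check it at the very end; nothing came near it after that.
- **Contact forces:** wrist readings while turning the catch, taken at the end of each move, stayed near the noise level (under about 1 N). No contact with the lid was seen.
- **Other things on the bench:** I planned the path clear of all of them and none looks moved in the pictures. I did not measure their positions again at the end.

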